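# Gauge two dough-roller bushes and sort them

## Robot

A 7-joint arm with a two-finger parallel gripper is mounted at the origin on a cart in front of the work surface, level with it; the furniture and walls round the work are solid. World frame = base frame: x ahead of the robot, y to its left, z up, the work surface at z = 0. Lengths are in m, angles in rad, forces in N, time in s.
With the tool pointing down it reaches from about 0.35 to 0.9 m from the base axis. Payload 8.1 kg.
Tool frame: the origin (TCP) lies at the very end of the fingers, on their centre line; the grasp point (between the pads) lies 19 mm behind it; z points along the fingers, y is the line along which they close (so a half turn about z gives the same grasp; the last joint's range is limited). The gripper opens to 92 mm and grips with 3 to 60 N. Pads are 19 mm wide; open, the fingers measure 130 mm over their backs; the gripper's body (75 mm by 190 mm) begins 47 mm behind the grasp point.
Start: joints at [-1.368, 0.434, 0.025, 1.573, -0.012, 1.134, -0.075], TCP at [0.188, 0.596, 0.227] pointing down, gripper open.
Joint ranges: [-2.62, 2.62], [-0.44, 2.09], [-1.27, 1.32], [0.08, 2.57], [-1.32, 4.46], [0.12, 2], [-2.74, 2.74]. Speed limits (rad/s): [2.22, 2.22, 3.01, 3.01, 3.14, 3.14, 3.14].

## Interface

Orientations are given as a rotation vector (axis times angle).
In Python, from cell import arm gives the robot as it stands.
- The arm moves only by the shell command python3 -m pendant 'ROWS' [FORCE]. ROWS is a JSON object of lists of equal length, an entry for each row: "slide": the shift along the tool's x, y, z in units of 0.3 m (1.0 is 0.3 m), a list of three; "dr": the turn, a rotation vector about the tool's x, y, z in units of 0.12 rad (1.0 is 0.12 rad), a list of three; "claw": the opening, from 0 (shut) to 1 (fully open). In form: {"slide": [[tx, ty, tz], ...], "dr": [[ax, ay, az], ...], "claw": [claw, ...]}. A call has 1 to 10 rows; each row shifts and turns the commanded pose from where the row before left it, along the tool's axes as they then stand; what a row does not reach is not made up. A row lasts 1/10 s, in which the tool goes at most 50 mm and 8.59 degrees, less where a joint would pass 70% of its speed; a pose out of reach is approached as far as the arm can. A call with a number of a shift or a turn outside -1 to 1 is refused whole. A call with a gripper value outside its range is refused whole. The fingers move at their own pace and stop on an object; FORCE is the grip in N (left out, the last holds). Time passes only in rows, so rows that do not move let the fingers close. It gives the time, the measured TCP pose, the force, the opening and the grip force at its end, in the units of the state.
- arm.observe(): the state, without advancing time (a new reading comes with each control period).
- arm.get_image(name): name is "scene" or "top"; returns the picture (384x512x3 uint8, red, green, blue); there is no depth.
- arm.calibration(name): a dict with "K" (3x3 intrinsics, pixels), "dist" ([k1, k2, p1, p2, k3] as OpenCV has them; the pictures are not rectified), "xyz" and "orientation" of the camera in the world. Camera axes: x right, y up, looking along -z (the intrinsics and any distortion apply to the point x, -y, -z); pixel columns grow to the right and rows downward; lengths in m; the calibration is good to about 2 mm. A picture is of the moment at which its call begins. calibration takes no time and is no camera call.
- arm.sign_off(): hands the job in; it is judged then, once.
The state is a dict: "clock": time; "joints": joint angles; "dq": joint speeds; "joint_efforts": joint torques, N m; "position": TCP position; "ee_rot": TCP orientation; "force": force on the tool from outside, world axes, zero at the start; "ft_torque": the same for the moment, N m; "width": opening from 0.0 (shut) to 1.0 (fully open); "gripper_force": force on a finger pad.
Only numpy, scipy, OpenCV 4.12 (cv2) and the standard library are available. Lean on these libraries where they do the work, as an engineer would, in place of code of your own. Each camera call takes 0.05 s, during which the arm holds its last target. There are 200 camera calls.

## Task

The new bushes for the dough roller came with mixed bores. Check the two loose ones lying on the block, one at a time: slide the bush onto the horizontal step gauge as far as it will go, then sort it before you take the other. If it stops at the pin's shoulder it is the right size: lay it in the free place in the cradle, in line with the bush already there; if it slides over the shoulder right up to the collar it is oversize: drop it into the red bucket. Leave the dough docker and the bench scraper where they are.

Things in the scene. Friction and masses are not known exactly. Their poses are not given: they have to be found in the camera images.
- bush_1: Loose white plastic roller bush (sleeve) lying on its side: outside diameter 46, length 42, 60 g, two shallow grooves round it, alike at both ends, does not roll off. The two loose bushes look the same outside; one has a 22 bore (right), the other 30 (oversize): trying it on the gauge tells which. Origin in the middle of the bore, half-way along (23 above what it lies on); x runs along the bore.
- bush_2: Loose white plastic roller bush (sleeve) lying on its side: outside diameter 46, length 42, 60 g, two shallow grooves round it, alike at both ends, does not roll off. The two loose bushes look the same outside; one has a 22 bore (right), the other 30 (oversize): trying it on the gauge tells which. Origin in the middle of the bore, half-way along (23 above what it lies on); x runs along the bore.
- gauge_tip (a point): Centre of the free end of the step gauge's level steel pin, 72 above the block. The gauge is fixed: dark base plate 116 x 84 x 10 and a pedestal 48 wide, 102 high. x runs along the pin outward past the tip, z up. From the tip inward: pilot of diameter 17, 34 long (last 9 tapered to diameter 9); shoulder of diameter 26, 44 long; collar of diameter 40 at the pedestal.
- gauge_shoulder (a point): Centre of the shoulder's square face on the gauge pin, 34 inward of gauge_tip; same axes. A 22 bore passes over the pilot and is stopped here, the bush's middle then 21 outward (+x) of this point.
- gauge_collar (a point): Centre of the collar's face at the root of the gauge pin, 78 inward of gauge_tip; same axes. A 30 bore passes over the shoulder and is stopped here, the bush's middle then 21 outward (+x) of this point.
- cradle_place (a point): Where the middle of a bush rests in the cradle's free place, 41 above the block. The cradle is fixed: aluminium base 118 x 52 x 8, two rails (26 apart inside, 42 over the outsides, tops 22 above the block) on which bushes lie lengthwise, end plates 30 high. x runs along the rails towards the fixed bush already there (its near end 33 away); the other way the end plate is 32 away.
- bucket: Red bucket, outside diameter 178 at the rim, 150 high, open at the top, about 130 wide inside at the floor and 160 at the rim, standing fixed on the block. Origin at the centre of its underside; z up.
- docker: Dough docker (spiked roller on a handle), 171 x 133 x 46, lying to the right, not part of the job. Origin at the centre of its underside.
- scraper: Bench scraper, steel blade with wooden grip, 104 x 152 x 27, lying at the front left, not part of the job. Origin at the centre of its underside.
There are look-alikes about, which are no part of the job. Leave any yellow look-alike of the part that bears cradle_place alone.

How it is judged:
By the outcome, as a careful person would: the job done as asked, in the order asked, and still so for the second after the job is handed in, with the robot touching nothing.
It also fails if it takes over 67 s, if anything falls off the work surface, if the arm or the gripper's body presses on something with over 40 N, if the wrist force passes 120 N, or if a joint passes its speed limit or range.

## Working session

There is one attempt and no reset: what is moved stays moved. The work goes in short steps, Python scripts to look and compute and a shell command to move; the robot and the scene stay as the last step left them, time stands still between calls to the robot, and variables do not carry over. Pictures are saved under pics/ and viewed, at most 10 in all, crops included, and the job is handed in when it is done.

```bash
mkdir -p pics; python3 - <<'E'
from cell import arm
import cv2
for n in("scene","top"):
    im=arm.get_image(n); cv2.imwrite(f"pics/{n}0.png",cv2.resize(im[:,:,::-1],(800,600),interpolation=cv2.INTER_CUBIC))
    c=arm.calibration(n); print(n,c)
print(arm.observe())
E
```

```text
scene {'K': array([[454.88265565,   0.        , 260.49275917],
       [  0.        , 454.88265565, 193.96113496],
       [  0.        ,   0.        ,   1.        ]]), 'dist': array([-0.18775355,  0.        ,  0.        ,  0.        ,  0.        ]), 'xyz': array([-0.3374278 , -0.50035877,  1.12444235]), 'orientation': array([ 0.65901384, -0.38772877, -0.95704792])}
top {'K': array([[372.20076263,   0.        , 258.40664924],
       [  0.        , 372.20076263, 185.69937433],
       [  0.        ,   0.        ,   1.        ]]), 'dist': array([-0.08775204,  0.        ,  0.        ,  0.        ,  0.        ]), 'xyz': array([ 0.38811444, -0.00478143,  1.17808177]), 'orientation': array([ 0.05425423, -0.0875801 , -1.57527657])}
{'clock': 0.1, 'joints': array([-1.36759982,  0.43516336,  0.02495879,  1.57401316, -0.01159356,
        1.13400308, -0.07510199]), 'dq': array([-0.00011455, -0.00182614,  0.00098011, -0.00147763,  0.00044696,
       -0.00179896, -0.00106833]), 'joint_efforts': array([ 3.20410756e-03, -6.69122458e+01,  9.87996832e-01, -3.15143681e+01,
       -6.05329173e-02,  3.75720905e-02,  7.07504796e-05]), 'position': array([0.18806271, 0.5955459 , 0.22601431]), 'ee_rot': array([-4.78546782e-01, -3.10483983e+00,  2.26086124e-03]), 'force': array([-0.14750734, -0.22879349, -0.58848758]), 'ft_torque': array([-0.01536209, -0.01671273,  0.01512344]), 'gripper_force': 0.0, 'width': 1.0006671045257687}
```

View pics/scene0.png

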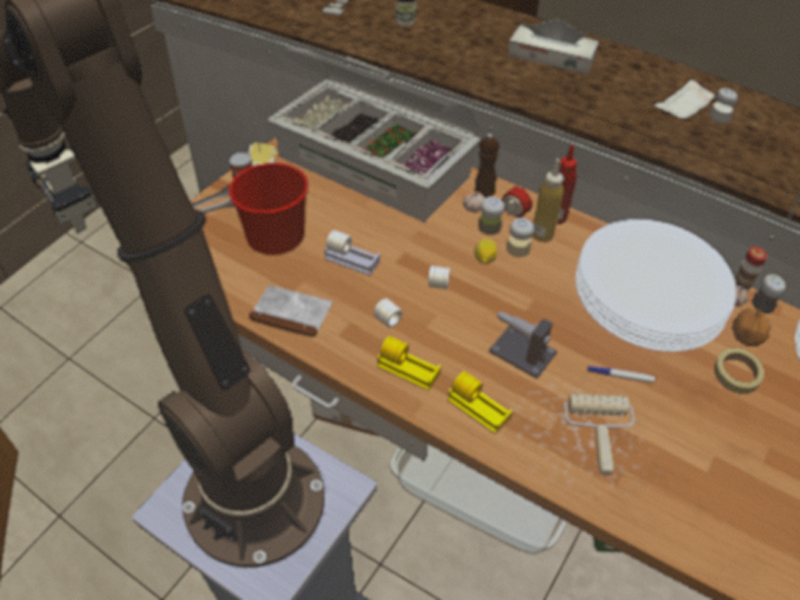

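View pics/top0.png

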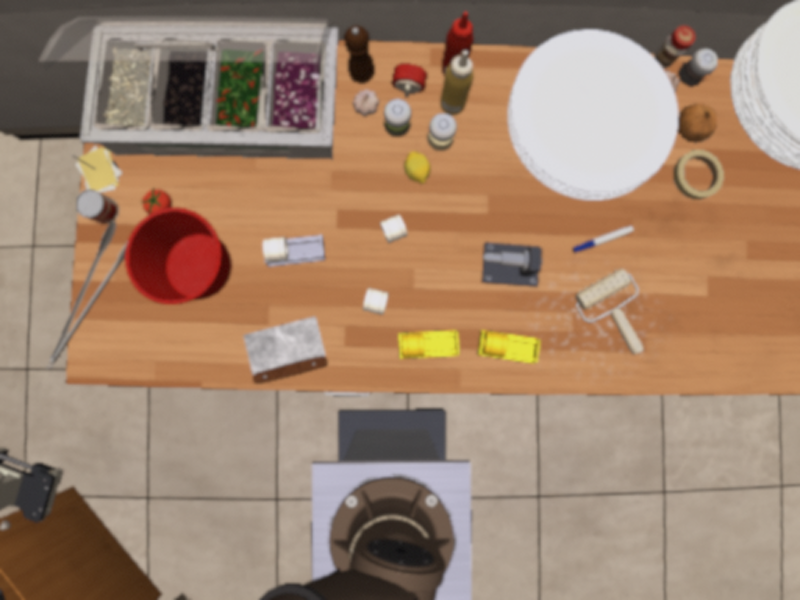

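```bash
cat > h.py <<'E'
import numpy as np,cv2
from scipy.spatial.transform import Rotation as R
from cell import arm
F=np.diag([1,-1,-1.])
def cam(n):
    c=arm.calibration(n); Rw=R.from_rotvec(c["orientation"]).as_matrix()
    return c["K"],c["dist"],Rw@F,c["xyz"]     # cv cam -> world
def proj(n,P):
    K,d,Rw,t=cam(n); q=(np.atleast_2d(P)-t)@Rw
    return cv2.projectPoints(q,np.zeros(3),np.zeros(3),K,d)[0][:,0]
def plane(n,uv,z):
    K,d,Rw,t=cam(n); u=cv2.undistortPoints(np.array(uv,float).reshape(-1,1,2),K,d)[:,0]
    r=np.c_[u,np.ones(len(u))]@Rw.T
    return t+r*((z-t[2])/r[:,2])[:,None]
E
python3 - <<'E'
from h import *
T=arm.get_image("top")[:,:,::-1]; S=arm.get_image("scene")[:,:,::-1]
np.save("T.npy",T);np.save("S.npy",S)
def tile(I,c): # c: list of (u0,v0,w,h)
    return [cv2.resize(I[v:v+75,u:u+100],(400,300),interpolation=cv2.INTER_CUBIC) for u,v in c]
a=tile(T,[(150,125),(215,130),(200,160),(285,135)])
cv2.imwrite("pics/tt.png",np.vstack([np.hstack(a[:2]),np.hstack(a[2:])]))
b=tile(S,[(185,130),(230,145),(200,165),(300,180)])
cv2.imwrite("pics/ss.png",np.vstack([np.hstack(b[:2]),np.hstack(b[2:])]))
s=.64
for nm,p,z in(("bA",(394,228),.046),("bB",(375,301),.046),("crad",(294,250),.02),("tip",(486,258),.072),("ped",(533,262),.102),("bucket",(172,256),.15)):
    print(nm,plane("top",[np.array(p)*s],z)[0].round(3))
E
```

```text
bA [ 0.614 -0.011  0.046]
bB [0.47  0.027 0.046]
crad [0.575 0.191 0.02 ]
tip [ 0.55  -0.188  0.072]
ped [ 0.538 -0.272  0.102]
bucket [0.545 0.389 0.15 ]
```

View pics/tt.png

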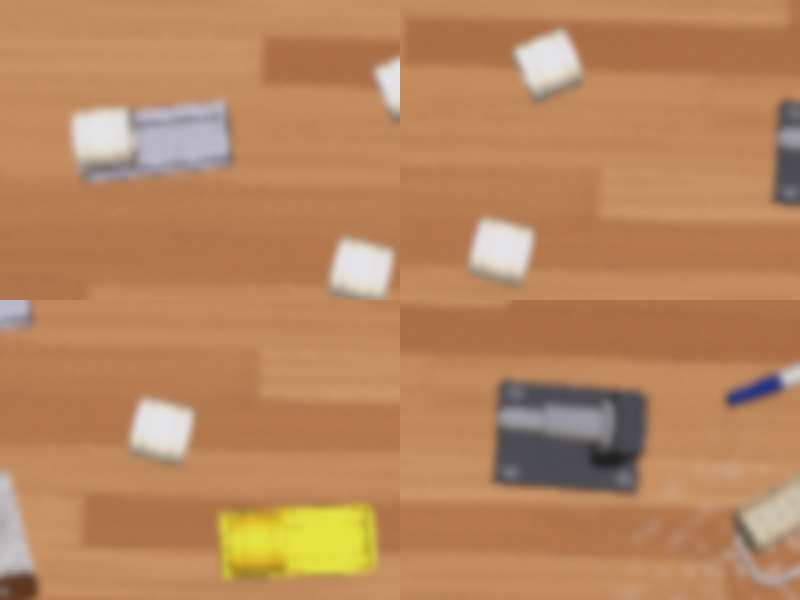

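View pics/ss.png

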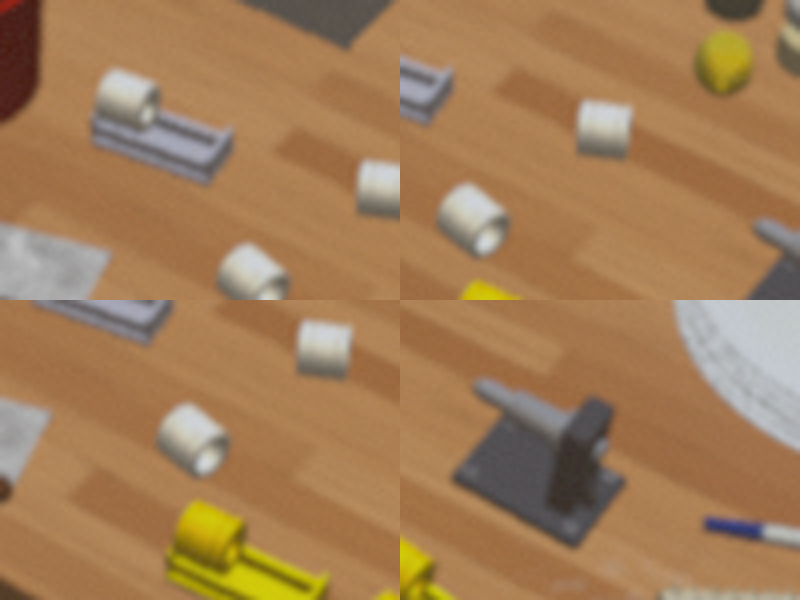

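```bash
cat > fit.py <<'E'
from h import *
from scipy.optimize import minimize
def pts(p,z,secs):
    # secs: (s0,s1,r) cylinders along axis from p
    x,y,a=p; e=np.array([np.cos(a),np.sin(a),0]); n=np.array([-e[1],e[0],0]); th=np.linspace(0,2*np.pi,40)
    return [np.vstack([np.array([x,y,z])+s*e+r*(np.cos(th)[:,None]*n+np.sin(th)[:,None]*np.array([0,0,1])) for s in (s0,s1)] ) for s0,s1,r in secs]
def ren(n,p,z,secs,o,sz,k=8):
    m=np.zeros((sz*k,sz*k),np.uint8)
    for P in pts(p,z,secs):
        q=((proj(n,P)-o+.5)*k).astype(np.float32)
        cv2.fillConvexPoly(m,cv2.convexHull(np.round(q).astype(np.int32)),255)
    return cv2.resize(m,(sz,sz),interpolation=cv2.INTER_AREA)/255.
def fitbush(imgs,p0,z,sz=34,secs=((-.021,.021,.023),)):
    def soft(I):
        s=I.astype(float); return s
    data=[]
    for n in imgs:
        c=proj(n,[p0[0],p0[1],z])[0]; o=np.round(c-sz/2).astype(int)
        I=imgs[n][o[1]:o[1]+sz,o[0]:o[0]+sz].astype(float)
        sat=I.max(2)-I.min(2); m=np.clip((75-sat)/50,0,1)*np.clip((I.max(2)-40)/60,0,1)
        data.append((n,o,m))
    def cost(p): return sum(((cv2.GaussianBlur(ren(n,p,z,secs,o,sz),(0,0),.7)-m)**2).sum() for n,o,m in data)
    best=min((minimize(cost,[p0[0],p0[1],p0[2]+d],method="Nelder-Mead",options=dict(initial_simplex=np.array(p0)+[0,0,d]+np.array([[0,0,0],[.006,0,0],[0,.006,0],[0,0,.2]]),xatol=1e-4)) for d in(-.15,.15)),key=lambda r:r.fun)
    return best.x,best.fun
E
python3 - <<'E'
from fit import *
T=np.load("T.npy");S=np.load("S.npy")
for nm,p in(("A",(.614,-.011,np.radians(-70))),("B",(.47,.027,np.radians(-104)))):
    for im in({"top":T,"scene":S},{"top":T},{"scene":S}):
        x,f=fitbush(im,p,.023); print(nm,list(im),x[:2].round(4),np.degrees(x[2]).round(1),round(f,1))
C=np.array
base=C([(503,381),(646,392),(636,493),(496,484)],float); bp=plane("top",(base-[400,300])/4+[285,135]-.375*0,.010)
print("base",bp.round(4),np.linalg.norm(np.diff(bp[[0,1,2,3,0]],axis=0),axis=1).round(4),bp.mean(0).round(4))
ax=(bp[1]+bp[2]-bp[0]-bp[3]);print("yaw",np.degrees(np.arctan2(-ax[1],-ax[0])))
print("tip top",plane("top",[(309.75,164.5)],.072),"collar",plane("top",[(336,166.3)],.072),"tip scene",plane("scene",[(319.5,201.25)],.072))
cr=C([(73,115),(228,101),(232,165),(82,181)],float);q=plane("top",cr/4+[150,125],.008)
print("cradle",q.round(4),np.linalg.norm(np.diff(q[[0,1,2,3,0]],axis=0),axis=1).round(4),q.mean(0))
ax=(q[1]+q[2]-q[0]-q[3]);print("yaw",np.degrees(np.arctan2(-ax[1],-ax[0])))
bk=cv2.inRange(cv2.cvtColor(T.copy(),cv2.COLOR_BGR2HSV),(0,150,60),(8,255,255))|cv2.inRange(cv2.cvtColor(T.copy(),cv2.COLOR_BGR2HSV),(172,150,60),(180,255,255))
n,l,s,c=cv2.connectedComponentsWithStats(bk[130:210,60:170]);i=1+s[1:,4].argmax();print("bucket",s[i],plane("top",[C(s[i][:2])+[60,130]+s[i][2:4]/2],.15))
E
```

```text
A ['top', 'scene'] [ 0.619 -0.008] -67.7 6.3
A ['top'] [ 0.619  -0.0089] -67.9 2.9
A ['scene'] [ 0.6199 -0.0071] -67.5 1.9
B ['top', 'scene'] [0.4725 0.0283] -103.9 7.5
B ['top'] [0.4722 0.0279] -104.7 3.7
B ['scene'] [0.4731 0.0292] -103.9 3.0
base [[ 0.5905 -0.1977  0.01  ]
 [ 0.5816 -0.3131  0.01  ]
 [ 0.5003 -0.3026  0.01  ]
 [ 0.5079 -0.1904  0.01  ]] [0.1157 0.082  0.1124 0.0829] [ 0.5451 -0.2509  0.01  ]
yaw 85.82198064788062
tip top [[ 0.55156857 -0.18383084  0.072     ]] collar [[ 0.5459278 -0.2637002  0.072    ]] tip scene [[ 0.55237128 -0.18370331  0.072     ]]
cradle [[0.5974 0.2565 0.008 ]
 [0.608  0.133  0.008 ]
 [0.5566 0.1294 0.008 ]
 [0.5444 0.2484 0.008 ]] [0.124  0.0516 0.1196 0.0536] [0.57661102 0.19182091 0.008     ]
yaw 95.35085686766897
bucket [  20    0   68   65 3333] [[0.54837824 0.37797132 0.15      ]]
```

```bash
cat > g.py <<'E'
from fit import *
T=np.load("T.npy");S=np.load("S.npy")
def box(x0,x1,w,z0,z1,y0=0): return np.array([[x,y0+y,z] for x in(x0,x1) for y in(-w/2,w/2) for z in(z0,z1)])
th=np.linspace(0,2*np.pi,30)
def cyl(x0,x1,r,z): return np.array([[x,r*np.cos(t),z+r*np.sin(t)] for x in(x0,x1) for t in th])
def world(p,L): c,s=np.cos(p[2]),np.sin(p[2]); return L@np.array([[c,s,0],[-s,c,0],[0,0,1]])+[p[0],p[1],0]
def fit(parts,p0,mf,sz,cx,extra=0,imgs={"top":T,"scene":S}):
    D=[]
    for n,I in imgs.items():
        c=proj(n,world(p0,np.array([[cx,0,.03]])))[0]; o=np.round(c-sz/2).astype(int)
        D.append((n,o,mf(I[o[1]:o[1]+sz,o[0]:o[0]+sz].astype(float))))
    def mask(n,o,p):
        k=8;m=np.zeros((sz*k,sz*k),np.uint8)
        for L in parts(p):
            cv2.fillConvexPoly(m,cv2.convexHull(np.round((proj(n,world(p,L))-o+.5)*k).astype(np.int32)),255)
        return cv2.GaussianBlur(cv2.resize(m,(sz,sz),interpolation=cv2.INTER_AREA)/255.,(0,0),.7)
    cost=lambda p:sum(((mask(n,o,p)-m)**2).sum() for n,o,m in D)
    st=np.array([.005,.005,.06]+[.004]*extra); p0=np.array(list(p0),float)
    r=minimize(cost,p0,method="Nelder-Mead",options=dict(initial_simplex=np.vstack([p0]+[p0+np.eye(len(p0))[i]*st[i] for i in range(len(p0))]),xatol=1e-4,maxiter=300))
    v=np.vstack([np.hstack([m,mask(n,o,r.x),abs(m-mask(n,o,r.x))]) for n,o,m in D])
    return r.x,r.fun,v
sat=lambda I:I.max(2)-I.min(2)
E
python3 - <<'E'
from g import *
cr=lambda p:[box(-.037,.081,.052,0,.008),box(-.037,-.032,p[3],0,.03),box(.076,.081,p[3],0,.03),cyl(.033,.075,.023,.041),box(-.037,.081,.042,.0,.022)]
mc=lambda I:np.clip((60-sat(I))/30,0,1)
V=[]
for im in({"top":T,"scene":S},{"top":T},{"scene":S}):
    x,f,v=fit(cr,(.579,.169,np.radians(95),.046),mc,56,.022,1,im);print("cradle",x[:2].round(4),np.degrees(x[2]).round(2),x[3].round(3),round(f,1)); V.append(v)
ga=lambda p:[box(p[3],p[3]+.116,.084,0,.010,p[4]),box(-.078-p[5]-.03+.0,-.078-p[5],.048,0,.102),cyl(-.034,-.009,.0085,.072),cyl(-.009,-.0001,.0065,.072),cyl(-.078,-.034,.013,.072),cyl(-.09,-.078,.02,.072)]
mg=lambda I:np.clip((60-sat(I))/30,0,1)
for im in({"top":T,"scene":S},{"top":T},{"scene":S}):
    x,f,v=fit(ga,(.552,-.184,np.radians(86),-.124,0,.005),mg,76,-.06,3,im);print("gauge",x[:2].round(4),np.degrees(x[2]).round(2),x[3:].round(4),round(f,1)); V.append(v)
a=cv2.resize(V[0],None,fx=2.2,fy=2.2);b=cv2.resize(V[3],None,fx=1.8,fy=1.8)
o=np.zeros((max(a.shape[0],b.shape[0]),a.shape[1]+b.shape[1]));o[:a.shape[0],:a.shape[1]]=a;o[:b.shape[0],a.shape[1]:]=b
cv2.imwrite("pics/fit.png",(o*255).astype(np.uint8)); print(o.shape)
E
```

```text
cradle [0.5803 0.1713] 96.36 0.041 26.7Traceback (most recent call last):
  File "<stdin>", line 6, in <module>
  File "g.py", line 19, in fit
    r=minimize(cost,p0,method="Nelder-Mead",options=dict(initial_simplex=np.vstack([p0]+[p0+np.eye(len(p0))[i]*st[i] for i in range(len(p0))]),xatol=1e-4,maxiter=300))
    res = _minimize_neldermead(fun, x0, args, callback, bounds=bounds,
                               **options)
    fsim[j] = func(sim[j])
              ~~~~^^^^^^^^
    fx = function(np.copy(x), *(wrapper_args + args))
  File "g.py", line 17, in <lambda>
    cost=lambda p:sum(((mask(n,o,p)-m)**2).sum() for n,o,m in D)
                  ~~~^^^^^^^^^^^^^^^^^^^^^^^^^^^^^^^^^^^^^^^^^^^
  File "g.py", line 17, in <genexpr>
    cost=lambda p:sum(((mask(n,o,p)-m)**2).sum() for n,o,m in D)
                        ~~~~^^^^^^^
  File "g.py", line 15, in mask
    cv2.fillConvexPoly(m,cv2.convexHull(np.round((proj(n,world(p,L))-o+.5)*k).astype(np.int32)),255)
                                                  ~~~~^^^^^^^^^^^^^^
  File "h.py", line 9, in proj
    K,d,Rw,t=cam(n); q=(np.atleast_2d(P)-t)@Rw
             ~~~^^^
  File "h.py", line 6, in cam
    c=arm.calibration(n); Rw=R.from_rotvec(c["orientation"]).as_matrix()
ValueError: time passes only in moves, steps and waits
```

```bash
python3 - <<'E'
from h import *
import pickle; pickle.dump({n:cam(n) for n in("top","scene")},open("cam.pkl","wb")); print(arm.observe()["clock"])
E
python3 - <<'E'
s=open("h.py").read().replace("def proj","import pickle,os\nif os.path.exists('cam.pkl'):\n    _C=pickle.load(open('cam.pkl','rb')); cam=lambda n:_C[n]\ndef proj")
open("h.py","w").write(s)
E
python3 - <<'E'
from g import *
cr=lambda p:[box(-.037,.081,.052,0,.008),box(-.037,-.032,p[3],0,.03),box(.076,.081,p[3],0,.03),cyl(.033,.075,.023,.041),box(-.037,.081,.042,.0,.022)]
mc=lambda I:np.clip((60-sat(I))/30,0,1)
V=[]
for im in({"top":T,"scene":S},{"top":T},{"scene":S}):
    x,f,v=fit(cr,(.579,.169,np.radians(95),.046),mc,56,.022,1,im);print("cradle",x[:2].round(4),np.degrees(x[2]).round(2),x[3].round(3),round(f,1)); V.append(v)
ga=lambda p:[box(p[3],p[3]+.116,.084,0,.010,p[4]),box(-.078-p[5]-.03+.0,-.078-p[5],.048,0,.102),cyl(-.034,-.009,.0085,.072),cyl(-.009,-.0001,.0065,.072),cyl(-.078,-.034,.013,.072),cyl(-.09,-.078,.02,.072)]
mg=lambda I:np.clip((60-sat(I))/30,0,1)
for im in({"top":T,"scene":S},{"top":T},{"scene":S}):
    x,f,v=fit(ga,(.552,-.184,np.radians(86),-.124,0,.005),mg,76,-.06,3,im);print("gauge",x[:2].round(4),np.degrees(x[2]).round(2),x[3:].round(4),round(f,1)); V.append(v)
a=cv2.resize(V[0],None,fx=2.2,fy=2.2);b=cv2.resize(V[3],None,fx=1.8,fy=1.8)
o=np.zeros((max(a.shape[0],b.shape[0]),a.shape[1]+b.shape[1]));o[:a.shape[0],:a.shape[1]]=a;o[:b.shape[0],a.shape[1]:]=b
cv2.imwrite("pics/fit.png",(o*255).astype(np.uint8)); print(o.shape)
E
```

```text
0.2
cradle [0.5803 0.1713] 96.36 0.041 26.7
cradle [0.58   0.1707] 96.61 0.044 10.3
cradle [0.5814 0.172 ] 96.77 0.042 13.8
gauge [ 0.5543 -0.1779] 85.3 [-0.1283 -0.0002  0.0012] 144.8
gauge [ 0.5534 -0.1805] 85.51 [-0.1279  0.0004 -0.0022] 26.5
gauge [ 0.5546 -0.176 ] 84.43 [-0.1294 -0.0027  0.0048] 105.7
(274, 780)
```

View pics/fit.png

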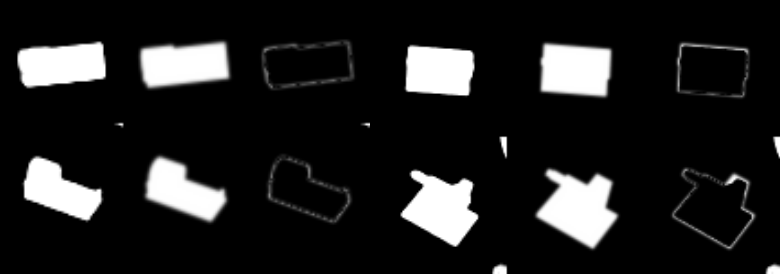

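```bash
cat > go.py <<'E'
import sys
from h import *
def to(x,y,z,yaw):  # yaw deg of bore axis; tool y = axis-90, grasp point z given as TCP z
    s=arm.observe(); Rc=R.from_rotvec(s["ee_rot"]).as_matrix()
    b=np.radians(yaw-90); Y=np.array([np.cos(b),np.sin(b),0]); Z=np.array([0,0,-1.]); Rt=np.c_[np.cross(Y,Z),Y,Z]
    d=np.array([x,y,z])-s["position"]
    print("t",round(s["clock"],2),"pos",s["position"].round(4),"F",s["force"].round(1),"w",round(s["width"],3),"gf",round(s["gripper_force"],1))
    print("slide now",(Rc.T@d/.3).round(3),"| dr",(R.from_matrix(Rc.T@Rt).as_rotvec()/.12).round(3),"| slide after turn",(Rt.T@d/.3).round(3), "mm",(d*1000).round(1))
    return s
if __name__=="__main__": to(*map(float,sys.argv[1:5]))
E
python3 go.py .4725 .0283 .12 76
```

```text
t 0.2 pos [0.1881 0.5957 0.2263] F [ 0.4 -0.6 -1.2] w 0.998 gf 0.0
slide now [-1.474 -1.518  0.356] | dr [-6.0000e-03  6.0000e-03  1.2577e+01] | slide after turn [-1.606  1.377  0.354] mm [ 284.4 -567.4 -106.3]
```

```bash
python3 -m pendant '{"slide":[[-0.155,-0.007,0],[-0.155,-0.007,0],[-0.155,-0.007,0],[-0.155,-0.007,0],[-0.155,-0.007,0],[-0.155,-0.007,0],[-0.155,-0.007,0],[-0.155,-0.007,0],[-0.155,-0.007,0],[-0.155,-0.007,0]],"dr":[[0,0,0.84],[0,0,0.84],[0,0,0.84],[0,0,0.84],[0,0,0.84],[0,0,0.84],[0,0,0.84],[0,0,0.84],[0,0,0.84],[0,0,0.84]],"claw":[1,1,1,1,1,1,1,1,1,1]}'; python3 go.py .4725 .0283 .12 76
```

```text
clock: 1.2
position: [0.4985, 0.2727, 0.2266]
ee_rot: [1.924, 2.483, 0.0]
force: [0.3, 0.6, 0.2]
width: 1.001
gripper_force: 0.0
t 1.2 pos [0.4985 0.2727 0.2266] F [0.3 0.6 0.2] w 1.001 gf 0.0
slide now [-0.767 -0.288  0.355] | dr [3.000e-03 0.000e+00 4.141e+00] | slide after turn [-0.811  0.113  0.355] mm [ -26.  -244.4 -106.6]
```

```bash
python3 -m pendant '{"slide":[[-0.137,-0.015,0.059],[-0.137,-0.015,0.059],[-0.137,-0.015,0.059],[-0.137,-0.015,0.059],[-0.137,-0.015,0.059],[-0.137,-0.015,0.059],[0,0,0]],"dr":[[0,0,0.69],[0,0,0.69],[0,0,0.69],[0,0,0.69],[0,0,0.69],[0,0,0.69],[0,0,0]],"claw":[1,1,1,1,1,1,1]}' >/dev/null; python3 go.py .4725 .0283 .005 76
```

```text
t 1.9 pos [0.4799 0.0235 0.1189] F [ 0.6 -0.3  0.9] w 0.999 gf 0.0
slide now [ 0.011 -0.027  0.38 ] | dr [-0.029  0.03  -0.048] | slide after turn [ 0.01  -0.028  0.38 ] mm [  -7.4    4.8 -113.9]
```

```bash
python3 -m pendant '{"slide":[[0.011,-0.027,0.1],[0,0,0.1],[0,0,0.1],[0,0,0.08],[0,0,0],[0,0,0],[0,0,0],[0,0,0],[0,0,0],[0,0,0]],"dr":[[0,0,0],[0,0,0],[0,0,0],[0,0,0],[0,0,0],[0,0,0],[0,0,0],[0,0,0],[0,0,0],[0,0,0]],"claw":[1,1,1,1,1,0.4,0.4,0.4,0.4,0.4]}' 25; python3 go.py .4725 .0283 .005 76
```

```text
clock: 2.9
position: [0.4764, 0.0347, 0.0071]
ee_rot: [2.471, 1.94, 0.002]
force: [0.5, -0.0, -0.7]
width: 0.62
gripper_force: 0.0
t 2.9 pos [0.4764 0.0347 0.0071] F [ 0.5 -0.  -0.7] w 0.62 gf 0.0
slide now [-0.024 -0.007  0.007] | dr [ 0.008 -0.005  0.039] | slide after turn [-0.024 -0.007  0.007] mm [-3.9 -6.4 -2.1]
```

```bash
python3 -m pendant '{"slide":[[-0.024,-0.007,0.007],[0,0,0],[0,0,0],[0,0,0],[0,0,0],[0,0,0]],"dr":[[0,0,0],[0,0,0],[0,0,0],[0,0,0],[0,0,0],[0,0,0]],"claw":[0.62,0.62,0.4,0.4,0.4,0.4]}' 25; python3 go.py .4725 .0283 .005 76
```

```text
clock: 3.5
position: [0.4723, 0.028, 0.0044]
ee_rot: [-2.471, -1.94, -0.0]
force: [0.0, 0.7, -0.3]
width: 0.497
gripper_force: 25.0
t 3.5 pos [0.4723 0.028  0.0044] F [ 0.   0.7 -0.3] w 0.497 gf 25.0
slide now [ 0.001  0.    -0.002] | dr [ 0.    -0.     0.038] | slide after turn [ 0.001  0.    -0.002] mm [0.2 0.3 0.6]
```

```bash
python3 -m pendant '{"slide":[[0,0,-0.1],[0,0,-0.1],[0,0,-0.083],[0,0,0]],"dr":[[0,0,0],[0,0,0.4],[0,0,0.5],[0,0,0.44]],"claw":[0.4,0.4,0.4,0.4]}'>/dev/null; python3 go.py .5566 -.139 .0534 85.4
```

```text
t 3.9 pos [0.4741 0.0282 0.092 ] F [ 0.7  0.4 -0.1] w 0.497 gf 25.0
slide now [-0.405  0.471  0.129] | dr [ 0.034 -0.021 -2.69 ] | slide after turn [-0.534  0.319  0.129] mm [  82.5 -167.2  -38.6]
```

```bash
python3 -m pendant '{"slide":[[-0.079,0.067,0],[-0.079,0.067,0],[-0.079,0.067,0],[-0.079,0.067,0.04],[-0.079,0.067,0.04],[-0.079,0.067,0.049],[0,0,0],[0,0,0]],"dr":[[0,0,-0.45],[0,0,-0.45],[0,0,-0.45],[0,0,-0.45],[0,0,-0.45],[0,0,-0.45],[0,0,0],[0,0,0]],"claw":[0.4,0.4,0.4,0.4,0.4,0.4,0.4,0.4]}'>/dev/null; python3 go.py .5566 -.139 .0534 85.4
```

```text
t 4.7 pos [ 0.5504 -0.1407  0.0501] F [ 0.3  0.1 -0.4] w 0.5 gf 25.0
slide now [ 0.007  0.02  -0.011] | dr [-0.011 -0.     0.013] | slide after turn [ 0.007  0.02  -0.011] mm [6.2 1.7 3.3]
```

```bash
python3 -m pendant '{"slide":[[0.007,0.02,-0.011],[0,0,0],[0,0,0]],"dr":[[0,0,0],[0,0,0],[0,0,0]],"claw":[0.4,0.4,0.4]}'>/dev/null; python3 go.py .5542 -.169 .0534 85.4;python3 -m pendant '{"slide":[[-0.03,0,0],[-0.03,0,0],[-0.03,0,0],[0,0,0]],"dr":[[0,0,0],[0,0,0],[0,0,0],[0,0,0]],"claw":[0.4,0.4,0.4,0.4]}'>/dev/null; python3 go.py .5526 -.189 .0534 85.4
```

```text
t 5.0 pos [ 0.5576 -0.1373  0.0545] F [-0.1  0.2 -0.4] w 0.496 gf 25.0
slide now [-0.106 -0.003  0.004] | dr [ 0.008 -0.003  0.044] | slide after turn [-0.106 -0.003  0.004] mm [ -3.4 -31.7  -1.1]
t 5.4 pos [ 0.5545 -0.1681  0.0541] F [-0.2 -0.4 -0.7] w 0.498 gf 25.0
slide now [-0.07  -0.001  0.002] | dr [0.002 0.01  0.005] | slide after turn [-0.07  -0.001  0.002] mm [ -1.9 -20.9  -0.7]
```

```bash
python3 -m pendant '{"slide":[[-0.025,0,0],[-0.025,0,0.001],[-0.02,0,0],[0,0,0]],"dr":[[0,0,0],[0,0,0],[0,0,0],[0,0,0]],"claw":[0.4,0.4,0.4,0.4]}'>/dev/null; python3 go.py .5526 -.189 .0534 85.4;  python3 -m pendant '{"slide":[[0,0.008,0],[0,0.008,0],[0,0,0]],"dr":[[0,0,0],[0,0,0],[0,0,0]],"claw":[0.4,0.4,0.4]}';python3 -m pendant '{"slide":[[0,-0.016,0],[0,-0.016,0],[0,0,0]],"dr":[[0,0,0],[0,0,0],[0,0,0]],"claw":[0.4,0.4,0.4]}'
```

```text
t 5.8 pos [ 0.5532 -0.1879  0.0537] F [ 0.3 -0.4 -0.7] w 0.5 gf 25.0
slide now [-0.004 -0.002  0.001] | dr [0.001 0.005 0.017] | slide after turn [-0.004 -0.002  0.001] mm [-0.6 -1.1 -0.3]
clock: 6.1
position: [0.5588, -0.1863, 0.0536]
ee_rot: [2.304, 2.135, 0.001]
force: [-0.2, -0.4, -0.6]
width: 0.499
gripper_force: 25.0
clock: 6.4
position: [0.5474, -0.1859, 0.0535]
ee_rot: [-2.305, -2.134, 0.001]
force: [-0.0, -0.3, -1.1]
width: 0.496
gripper_force: 25.0
```

```bash
python3 -m pendant '{"slide":[[0,0.0185,0],[-0.02,0,0],[-0.02,0,0],[-0.02,0,0],[-0.02,0,0],[0,0,0]],"dr":[[0,0,0],[0,0,0],[0,0,0],[0,0,0],[0,0,0],[0,0,0]],"claw":[0.4,0.4,0.4,0.4,0.4,0.4]}'>/dev/null; python3 go.py .549 -.2408 .0534 85.4
```

```text
t 7.0 pos [ 0.5519 -0.2121  0.0537] F [ 0.2 -0.6 -0.6] w 0.497 gf 25.0
slide now [-0.096 -0.002  0.001] | dr [0.001 0.006 0.014] | slide after turn [-0.096 -0.002  0.001] mm [ -2.9 -28.7  -0.3]
```

```bash
python3 -m pendant '{"slide":[[-0.025,0,0],[-0.025,0,0],[-0.025,0,0],[-0.01,0,0],[0,0,0]],"dr":[[0,0,0],[0,0,0],[0,0,0],[0,0,0],[0,0,0]],"claw":[0.4,0.4,0.4,0.4,0.4]}'>/dev/null; python3 go.py .549 -.2408 .0534 85.4;python3 -m pendant '{"slide":[[-0.01,0,0],[-0.005,0,0],[0,0,0]],"dr":[[0,0,0],[0,0,0],[0,0,0]],"claw":[0.4,0.4,0.4]}';python3 - <<'E'
from h import *
cv2.imwrite("pics/g1.png",np.vstack([cv2.resize(arm.get_image(n)[c:c+90,u:u+240,::-1],(800,300),interpolation=cv2.INTER_CUBIC) for n,u,c in(("scene",220,150),("top",220,120))]))
E
```

```text
t 7.5 pos [ 0.5502 -0.2365  0.0536] F [-0.4 -0.1 -0.4] w 0.499 gf 25.0
slide now [-0.015 -0.003  0.001] | dr [0.    0.001 0.022] | slide after turn [-0.015 -0.003  0.001] mm [-1.2 -4.3 -0.2]
clock: 7.8
position: [0.5502, -0.2375, 0.0534]
ee_rot: [-2.301, -2.135, -0.003]
force: [-0.1, 7.1, 2.3]
width: 0.496
gripper_force: 25.0
```

View pics/g1.png

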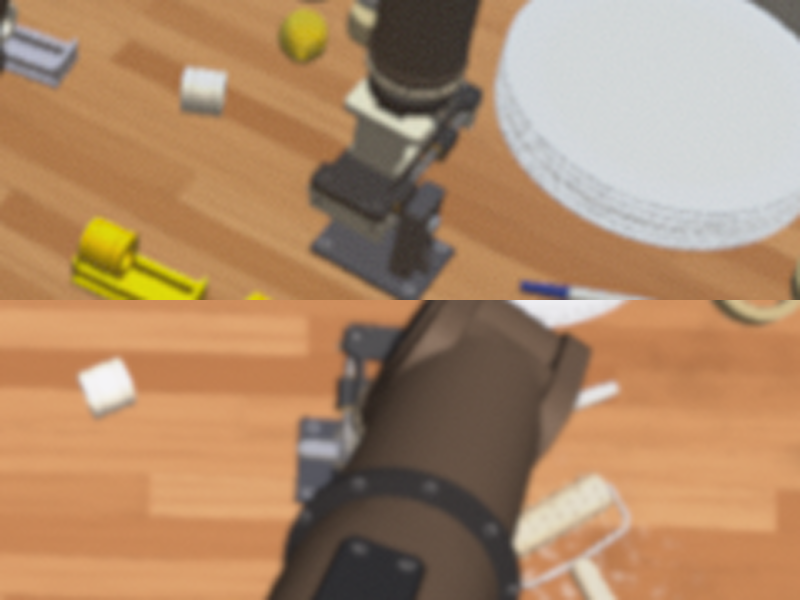

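```bash
python3 -m pendant '{"slide":[[0.06,0,0],[0.1,0,0],[0.1,0,0],[0.08,0,0],[0,0,-0.15],[0,0,-0.15],[0,0,-0.1]],"dr":[[0,0,0],[0,0,0],[0,0,0],[0,0,0],[0,0,0],[0,0,0],[0,0,0]],"claw":[0.4,0.4,0.4,0.4,0.4,0.4,0.4]}'; python3 go.py .547 .387 .2 90
```

```text
clock: 8.6
position: [0.5586, -0.1385, 0.1765]
ee_rot: [2.303, 2.134, 0.002]
force: [1.2, -0.5, -0.3]
width: 0.498
gripper_force: 25.0
t 8.6 pos [ 0.5586 -0.1385  0.1765] F [ 1.2 -0.5 -0.3] w 0.498 gf 25.0
slide now [ 1.744 -0.171 -0.079] | dr [ 0.02   0.003 -0.633] | slide after turn [ 1.752 -0.039 -0.078] mm [-11.6 525.5  23.5]
```

```bash
python3 -m pendant '{"slide":[[0.16,-0.016,-0.012],[0.16,-0.016,-0.012],[0.16,-0.016,-0.012],[0.16,-0.016,-0.012],[0.16,-0.016,-0.012],[0.16,-0.016,-0.012],[0.16,-0.016,0],[0.16,-0.016,0],[0.16,-0.016,0],[0.16,-0.016,0]],"dr":[[0,0,0],[0,0,0],[0,0,0],[0,0,0],[0,0,0],[0,0,0],[0,0,0],[0,0,0],[0,0,0],[0,0,0]],"claw":[0.4,0.4,0.4,0.4,0.4,0.4,0.4,0.4,0.4,0.4]}'>/dev/null; python3 go.py .547 .387 .13 85
```

```text
t 9.6 pos [0.5462 0.3458 0.1953] F [ 0.3  0.1 -0.3] w 0.497 gf 25.0
slide now [ 0.137 -0.008  0.218] | dr [ 0.    -0.002  0.093] | slide after turn [ 0.137 -0.009  0.218] mm [  0.8  41.2 -65.3]
```

```bash
python3 -m pendant '{"slide":[[0.11,0,0],[0.027,-0.008,0],[0,0,0.12],[0,0,0.098],[0,0,0],[0,0,0],[0,0,0],[0,0,0],[0,0,0],[0,0,0]],"dr":[[0,0,0],[0,0,0],[0,0,0],[0,0,0],[0,0,0],[0,0,0],[0,0,0],[0,0,0],[0,0,0],[0,0,0]],"claw":[0.4,0.4,0.4,0.4,0.4,0.7,0.7,0.7,0.7,0.7]}';python3 -m pendant '{"slide":[[0,0,-0.12],[0,0,-0.12],[0,0,-0.03],[-0.1,0,0],[-0.16,0,0],[-0.16,0,0]],"dr":[[0,0,0],[0,0,0],[0,0,0],[0,0,0],[0,0,0],[0,0,0]],"claw":[0.7,0.7,0.7,0.9,1,1]}'; python3 go.py .619 -.0085 .12 112.2
```

```text
clock: 10.6
position: [0.5478, 0.385, 0.1307]
ee_rot: [-2.305, -2.135, -0.002]
force: [-0.0, -0.0, -0.3]
width: 0.7
gripper_force: 0.0
clock: 11.2
position: [0.5374, 0.2582, 0.2106]
ee_rot: [2.303, 2.136, 0.0]
force: [0.8, -0.8, 1.2]
width: 0.911
gripper_force: 0.0
t 11.2 pos [0.5374 0.2582 0.2106] F [ 0.8 -0.8  1.2] w 0.911 gf 0.0
slide now [-0.866  0.338  0.302] | dr [ 2.000e-03  1.000e-03 -3.854e+00] | slide after turn [-0.926 -0.084  0.302] mm [  81.6 -266.7  -90.6]
```

```bash
python3 -m pendant '{"slide":[[-0.133,0.019,0],[-0.133,0.019,0],[-0.133,0.019,0.06],[-0.133,0.019,0.06],[-0.133,0.019,0.06],[-0.133,0.019,0.06],[-0.1,0.019,0.06],[0,0,0]],"dr":[[0,0,-0.55],[0,0,-0.55],[0,0,-0.55],[0,0,-0.55],[0,0,-0.55],[0,0,-0.55],[0,0,-0.55],[0,0,0]],"claw":[1,1,1,1,1,1,1,1]}' >/dev/null; python3 - <<'E'
from go import to
from fit import *
to(.619,-.0085,.004,112.2)
im={n:arm.get_image(n)[:,:,::-1] for n in("top","scene")}
cv2.imwrite("pics/b1.png",np.vstack([cv2.resize(im[n][c:c+120,u:u+320],(800,300),interpolation=cv2.INTER_CUBIC) for n,u,c in(("scene",120,90),("top",60,100))]))
E
```

```text
t 12.0 pos [ 0.6073 -0.0075  0.1186] F [-1.9 -0.4  0.1] w 1.003 gf 0.0
slide now [-0.017  0.036  0.382] | dr [-0.028  0.017 -0.058] | slide after turn [-0.018  0.035  0.382] mm [  11.7   -1.  -114.6]
```

View pics/b1.png

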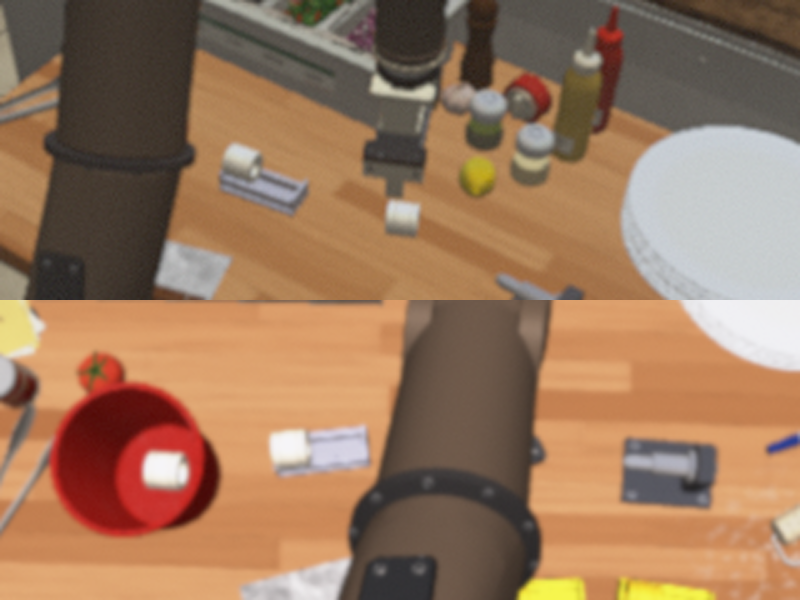

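```bash
python3 -m pendant '{"slide":[[-0.017,0.036,0],[0,0,0],[0,0,0.1],[0,0,0.1],[0,0,0.1],[0,0,0.06],[0,0,0]],"dr":[[0,0,0],[0,0,0],[0,0,0],[0,0,0],[0,0,0],[0,0,0],[0,0,0]],"claw":[1,1,1,1,1,1,1]}' >/dev/null; python3 go.py .619 -.0085 .0044 112.2
```

```text
t 12.8 pos [ 6.171e-01 -6.000e-04  1.080e-02] F [0.6 0.2 0.5] w 1.002 gf 0.0
slide now [-0.027 -0.004  0.021] | dr [-0.032 -0.016 -0.005] | slide after turn [-0.027 -0.004  0.021] mm [ 1.9 -7.9 -6.4]
```

```bash
python3 -m pendant '{"slide":[[-0.027,-0.004,0.021],[0,0,0],[0,0,0],[0,0,0],[0,0,0],[0,0,0],[0,0,0]],"dr":[[0,0,0],[0,0,0],[0,0,0],[0,0,0],[0,0,0],[0,0,0],[0,0,0]],"claw":[1,0.6,0.4,0.4,0.4,0.4,0.4]}' 25; python3 go.py .619 -.0085 .0044 112.2
```

```text
clock: 13.5
position: [0.6214, -0.01, 0.0067]
ee_rot: [1.755, 2.606, 0.0]
force: [-0.6, -0.2, 0.8]
width: 0.526
gripper_force: 0.3
t 13.5 pos [ 0.6214 -0.01    0.0067] F [-0.6 -0.2  0.8] w 0.526 gf 0.3
slide now [ 0.008 -0.006  0.008] | dr [ 0.002 -0.    -0.017] | slide after turn [ 0.008 -0.006  0.008] mm [-2.4  1.5 -2.3]
```

```bash
python3 -m pendant '{"slide":[[0,0,0],[0,0,0],[0,0,0]],"dr":[[0,0,0],[0,0,0],[0,0,0]],"claw":[0.4,0.4,0.4]}' 25; python3 go.py .619 -.0085 .0044 112.2;python3 -m pendant '{"slide":[[0,0,-0.1],[0,0,-0.1],[0,0,-0.083],[0,0,0]],"dr":[[0,0,0],[0,0,0.7],[0,0,0.8],[0,0,0.8]],"claw":[0.4,0.4,0.4,0.4]}'>/dev/null; python3 go.py .5566 -.135 .0557 85.4
```

```text
clock: 13.8
position: [0.6214, -0.01, 0.0066]
ee_rot: [-1.755, -2.606, -0.0]
force: [-0.4, 0.9, 2.5]
width: 0.499
gripper_force: 25.0
t 13.8 pos [ 0.6214 -0.01    0.0066] F [-0.4  0.9  2.5] w 0.499 gf 25.0
slide now [ 0.008 -0.005  0.007] | dr [ 0.001 -0.001 -0.017] | slide after turn [ 0.008 -0.005  0.007] mm [-2.4  1.5 -2.2]
t 14.2 pos [ 0.6236 -0.0104  0.095 ] F [ 0.5 -0.1 -1.2] w 0.497 gf 25.0
slide now [-0.39  -0.267  0.129] | dr [ 0.048 -0.004  1.545] | slide after turn [-0.432 -0.189  0.131] mm [ -67.  -124.6  -39.3]
```

```bash
python3 -m pendant '{"slide":[[-0.082,-0.046,0],[-0.082,-0.046,0],[-0.082,-0.046,0],[-0.082,-0.046,0.05],[-0.082,-0.046,0.06],[0,0,0.02],[0,0,0],[0,0,0]],"dr":[[0,0,0.31],[0,0,0.31],[0,0,0.31],[0,0,0.31],[0,0,0.31],[0,0,0],[0,0,0],[0,0,0]],"claw":[0.4,0.4,0.4,0.4,0.4,0.4,0.4,0.4]}'>/dev/null; python3 go.py .5571 -.139 .0557 85.4
```

```text
t 15.0 pos [ 0.5575 -0.1343  0.0526] F [ 0.2 -0.4 -0.8] w 0.496 gf 25.0
slide now [-0.016 -0.    -0.01 ] | dr [ 0.004 -0.005  0.043] | slide after turn [-0.016 -0.    -0.01 ] mm [-0.4 -4.7  3.1]
```

```bash
python3 -m pendant '{"slide":[[-0.016,-0.002,-0.01],[0,0,0],[-0.03,0,0],[-0.03,0,0],[-0.03,0,0],[0,0,0]],"dr":[[0,0,0],[0,0,0],[0,0,0],[0,0,0],[0,0,0],[0,0,0]],"claw":[0.4,0.4,0.4,0.4,0.4,0.4]}'>/dev/null; python3 go.py .5531 -.187 .0557 85.4
```

```text
t 15.6 pos [ 0.5534 -0.1694  0.0556] F [ 0.5 -0.2 -0.3] w 0.496 gf 25.0
slide now [-0.059  0.004 -0.   ] | dr [0.003 0.009 0.007] | slide after turn [-0.059  0.004 -0.   ] mm [ -0.3 -17.6   0.1]
```

```bash
python3 -m pendant '{"slide":[[-0.015,0.004,0],[-0.015,0,0],[-0.015,0,0],[0,0,0]],"dr":[[0,0,0],[0,0,0],[0,0,0],[0,0,0]],"claw":[0.4,0.4,0.4,0.4]}'>/dev/null; python3 go.py .5524 -.1955 .0557 85.4; python3 -m pendant '{"slide":[[-0.01,0,0],[-0.01,0,0],[-0.01,0,0],[0,0,0]],"dr":[[0,0,0],[0,0,0],[0,0,0],[0,0,0]],"claw":[0.4,0.4,0.4,0.4]}'>/dev/null; python3 go.py .5524 -.1955 .0557 85.4
```

```text
t 16.0 pos [ 0.5538 -0.1814  0.0554] F [-0.1 -0.1 -0. ] w 0.5 gf 25.0
slide now [-0.047 -0.001 -0.001] | dr [0.001 0.003 0.023] | slide after turn [-0.047 -0.001 -0.001] mm [ -1.4 -14.1   0.3]
t 16.4 pos [ 0.5531 -0.1901  0.0555] F [-0.5 -0.2 -0.4] w 0.494 gf 25.0
slide now [-0.018 -0.001 -0.001] | dr [0.001 0.002 0.025] | slide after turn [-0.018 -0.001 -0.001] mm [-0.7 -5.4  0.2]
```

```bash
for i in 1; do python3 -m pendant '{"slide":[[-0.01,0,0],[-0.008,0,0],[0,0,0]],"dr":[[0,0,0],[0,0,0],[0,0,0]],"claw":[0.4,0.4,0.4]}'; done;python3 -m pendant '{"slide":[[-0.008,0,0],[0,0,0]],"dr":[[0,0,0],[0,0,0]],"claw":[0.4,0.4]}'
```

```text
clock: 16.7
position: [0.5527, -0.1954, 0.0555]
ee_rot: [2.305, 2.134, -0.0]
force: [0.5, 0.0, -0.6]
width: 0.502
gripper_force: 25.0
clock: 16.9
position: [0.5527, -0.1956, 0.0553]
ee_rot: [-2.302, -2.135, -0.002]
force: [-0.8, 5.0, 0.9]
width: 0.501
gripper_force: 25.0
```

```bash
python3 -m pendant '{"slide":[[0.04,0,0],[0.08,0,0],[0.08,0,0],[0.05,0,0],[0,0,-0.1],[0,0,-0.1],[0,0,0]],"dr":[[0,0,0],[0,0,0],[0,0,0],[0,0,0],[0,0,0],[0,0,0],[0,0,0]],"claw":[0.4,0.4,0.4,0.4,0.4,0.4,0.4]}'; python3 go.py .5807 .1693 .1 96.5
```

```text
clock: 17.6
position: [0.5607, -0.1229, 0.119]
ee_rot: [2.301, 2.132, 0.006]
force: [0.4, -0.0, -0.4]
width: 0.499
gripper_force: 25.0
t 17.6 pos [ 0.5607 -0.1229  0.119 ] F [ 0.4 -0.  -0.4] w 0.499 gf 25.0
slide now [ 0.976 -0.009  0.063] | dr [ 0.05   0.009 -1.583] | slide after turn [0.96  0.176 0.063] mm [ 20.  292.2 -19. ]
```

```bash
python3 -m pendant '{"slide":[[0.1215,0.0105,0.008],[0.1215,0.0105,0.008],[0.1215,0.0105,0.008],[0.1215,0.0105,0.008],[0.1215,0.0105,0.008],[0.1215,0.0105,0.008],[0.1215,0.0105,0.008],[0.1215,0.0105,0.007],[0,0,0],[0,0,0]],"dr":[[0,0,-0.2],[0,0,-0.2],[0,0,-0.2],[0,0,-0.2],[0,0,-0.2],[0,0,-0.2],[0,0,-0.2],[0,0,-0.18],[0,0,0],[0,0,0]],"claw":[0.4,0.4,0.4,0.4,0.4,0.4,0.4,0.4,0.4,0.4]}'>/dev/null; python3 go.py .5807 .1693 .0247 96.5
```

```text
t 18.6 pos [0.5808 0.1699 0.0957] F [-0.3 -1.  -0.8] w 0.497 gf 25.0
slide now [-0.002 -0.     0.237] | dr [-0.008  0.003  0.014] | slide after turn [-0.002 -0.     0.237] mm [ -0.1  -0.6 -71. ]
```

Well placed; lower to just above the rails, checking force.

```bash
python3 -m pendant '{"slide":[[-0.002,0,0.07],[0,0,0.07],[0,0,0.05],[0,0,0.03],[0,0,0],[0,0,0]],"dr":[[0,0,0],[0,0,0],[0,0,0],[0,0,0],[0,0,0],[0,0,0]],"claw":[0.4,0.4,0.4,0.4,0.4,0.4]}'>/dev/null; python3 go.py .5807 .1693 .0247 96.5;  python3 -m pendant '{"slide":[[0,0,0.008],[0,0,0.005],[0,0,0]],"dr":[[0,0,0],[0,0,0],[0,0,0]],"claw":[0.4,0.4,0.4]}'
```

```text
t 19.2 pos [0.5819 0.1679 0.0309] F [ 0.5  0.1 -0. ] w 0.497 gf 25.0
slide now [ 0.005 -0.003  0.021] | dr [ 0.004  0.001 -0.009] | slide after turn [ 0.005 -0.003  0.021] mm [-1.2  1.4 -6.2]
clock: 19.5
position: [0.5815, 0.1684, 0.0268]
ee_rot: [2.092, 2.343, 0.001]
force: [0.5, 0.6, -0.1]
width: 0.498
gripper_force: 25.0
```

```bash
python3 go.py .5807 .1693 .0247 96.5
```

```text
t 19.5 pos [0.5815 0.1684 0.0268] F [ 0.5  0.6 -0.1] w 0.498 gf 25.0
slide now [ 0.003 -0.002  0.007] | dr [ 0.003 -0.002 -0.003] | slide after turn [ 0.003 -0.002  0.007] mm [-0.8  0.9 -2.1]
```

```bash
python3 -m pendant '{"slide":[[0.003,-0.002,0.005],[0,0,0.004],[0,0,0]],"dr":[[0,0,0],[0,0,0],[0,0,0]],"claw":[0.4,0.4,0.4]}'
```

```text
clock: 19.8
position: [0.5809, 0.1693, 0.0245]
ee_rot: [-2.092, -2.343, -0.001]
force: [-1.2, -0.4, 6.4]
width: 0.498
gripper_force: 25.0
```

```bash
python3 -m pendant '{"slide":[[0,0,0],[0,0,0],[0,0,0],[0,0,0],[0,0,-0.03],[0,0,-0.1],[0,0,-0.15],[0,0,-0.15],[0,0,-0.15],[0,0,0]],"dr":[[0,0,0],[0,0,0],[0,0,0],[0,0,0],[0,0,0],[0,0,0],[0,0,0],[0,0,0],[0,0,0],[0,0,0]],"claw":[0.55,0.65,0.7,0.7,0.7,0.7,0.7,0.7,0.7,0.7]}' ;python3 -m pendant '{"slide":[[-0.1,0,0],[-0.15,0,0],[-0.15,0,0],[-0.15,0,0],[-0.15,0,0],[-0.15,0,0],[-0.05,0,0],[0,0,0]],"dr":[[0,0,0],[0,0,0],[0,0,0],[0,0,0],[0,0,0],[0,0,0],[0,0,0],[0,0,0]],"claw":[0.7,0.7,0.7,0.7,0.7,0.7,0.7,0.7]}'; python3 - <<'E'
from h import *
im={n:arm.get_image(n)[:,:,::-1] for n in("top","scene")}
np.save("T2.npy",im["top"]);np.save("S2.npy",im["scene"])
cv2.imwrite("pics/c1.png",np.vstack([cv2.resize(im[n][c:c+60,u:u+160],(800,300),interpolation=cv2.INTER_CUBIC) for n,u,c in(("scene",150,130),("top",70,130))]))
E
```

```text
clock: 20.8
position: [0.5843, 0.1696, 0.2051]
ee_rot: [2.09, 2.339, 0.015]
force: [0.1, -0.5, 0.4]
width: 0.701
gripper_force: 0.0
clock: 21.6
position: [0.6108, -0.1031, 0.1982]
ee_rot: [2.098, 2.337, -0.002]
force: [-1.5, -0.1, -0.1]
width: 0.696
gripper_force: 0.0
```

View pics/c1.png

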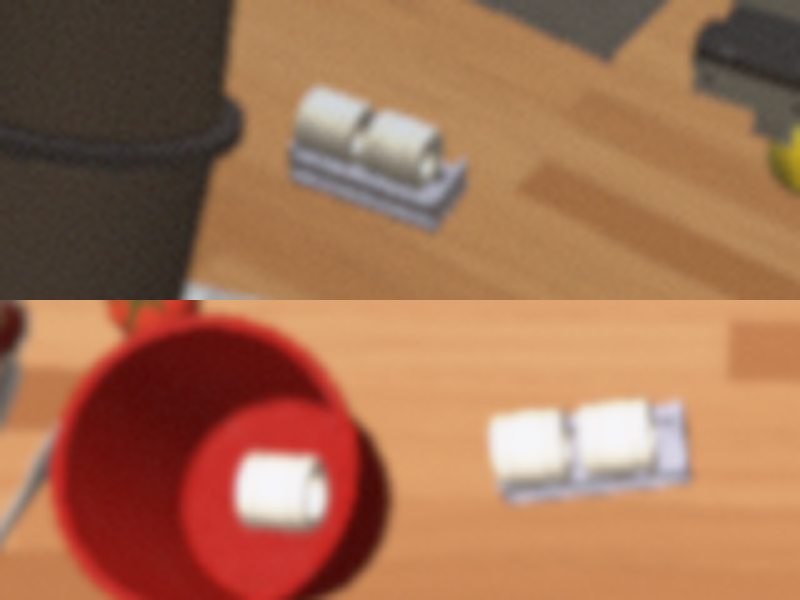

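The picture shows the right bush on the rails at (615,437) in line with the fixed one at (530,445), with a gap on both sides. The oversize bush is in the bucket at (280,490), and the arm is clear.

```bash
python3 -c "
from cell import arm
print(arm.sign_off())"
```

```text
the job is handed in; nothing more can be done
None
```

I gauged both bushes and handed the job in at about 22 s: the first slid over the shoulder to the collar, so it went into the red bucket; the second stopped at the shoulder, so it lies in the cradle's free place in line with the fixed one.

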